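# Take the top wire spool from the keeper-locked stand

### The arm

A 6-joint arm with a two-finger parallel gripper is mounted at the origin on the work surface. World frame = base frame: x ahead of the robot, y to its left, z up, the work surface at z = 0. Lengths are in m, angles in rad, forces in N, time in s.
With the tool pointing down it reaches from about 0.35 to 0.875 m from the base axis. Payload 4.2 kg.
Tool frame: the origin (TCP) lies on the centre line of the jaws, within the pads' length; the fingertips stand 11 mm ahead of it and the grasp point (between the pads) lies 8 mm behind it; z points along the fingers, y is the line along which they close (so a half turn about z gives the same grasp; the last joint's range is limited). The gripper opens to 87 mm and grips with 3 to 60 N. Pads are 19 mm wide; open, the fingers measure 117 mm over their backs; the gripper's body (75 mm by 190 mm) begins 51 mm behind the grasp point.
Start: joints at [-0.874, 0.385, 0.008, 0, -1.194, -0.259], TCP at [0.265, -0.566, 0.234] pointing down, gripper open.
Joint ranges: [-3.14, 3.14], [-1.21, 2.06], [-1.07, 1.41], [-3.16, 2.05], [-2.99, -0.16], [-3.1, 3.1]. Speed limits (rad/s): [2.79, 2.79, 3.14, 3.14, 3.14, 3.14].

### API

Orientations are given as a rotation vector (axis times angle).
In Python, from workcell import * gives the robot as it stands.
- The arm moves only by the tool jog_arm, never from a script. Its argument "commands" is a list that holds one entry, the list of rows, each a list of 5 numbers: the shift along the tool's x, y, z scaled (see below), then the turn about the tool's z scaled (see below), then the opening, from 0 (shut) to 1 (fully open). In form: [[[x, y, z, turn, grip], ...]]. A call has 1 to 12 rows; each row is the pose to reach, as a shift and turn from the pose commanded when the call began, along the tool's axes at that moment; what a row does not reach only later rows make up. The controller multiplies each number of a shift by 100 mm and each number of a turn by 45 degrees. A row lasts 1/8 s, in which the tool goes at most 62.5 mm and 10.7 degrees, less where a joint would pass 70% of its speed; a pose out of reach is approached as far as the arm can. A call with a number of a shift or a turn outside -1 to 1 is refused whole. A call with a gripper value outside its range is refused whole. The fingers move at their own pace and stop on an object; "grip_force" is the grip in N (left out, the last holds). Time passes only in rows, so rows that repeat a pose let the fingers close. It gives the time, the measured TCP pose, the force, the opening and the grip force at its end, in the units of the state.
- get_obs(): the state, without advancing time (a new reading comes with each control period).
- get_image(name): name is "scene" or "side" or "wrist"; returns a dict with "pixels" (420x560x3 uint8, red, green, blue), "range_z" (420x560 float32, m along the optical axis (not along the pixel's ray), 0 where there is no reading), "intrinsics" (3x3 intrinsics, pixels), "k1" (the pictures are not rectified: a ray, as slopes to the right and down, at radius r is drawn at 1 + k1 r^2 times it, then the intrinsics apply), "R" (3x3) and "t" (3): a world point X has camera coordinates R X + t. Camera axes: x right, y down, z forward; pixel columns grow to the right and rows downward; lengths in m; the calibration is good to about 2 mm. A picture is of the moment at which its call begins.
- sign_off(): hands the job in; it is judged then, once.
The state is a dict: "time_s": time; "qpos": joint angles; "joint_velocities": joint speeds; "joint_torque": joint torques, N m; "ee_pos": TCP position; "orientation": TCP orientation; "contact_force": force on the tool from outside, world axes, zero at the start; "wrist_torque": the same for the moment, N m; "gripper_width": finger opening in m; "finger_force": force on a finger pad.
Only numpy, scipy, OpenCV 4.12 (cv2) and the standard library are available. Lean on these libraries where they do the work, as an engineer would, in place of code of your own. Each camera call takes 0.05 s, during which the arm holds its last target. There are 200 camera calls.

### The job

I need the brass wire for the next pins: on the wire stand pull the red keeper knob all the way out until it clicks, lift the black brass-wire spool straight up off the spindle and set it down flat on its flange in the wooden tray, without dropping it. Then push the knob fully home again so that the copper spool left on the spindle is locked in; leave the hammer, the pin tin and the printing block where they are.

Things in the scene. Friction and masses are not known exactly. Their poses are not given: they have to be found in the camera images.
- stand: Green cast-iron wire stand, screwed down. Origin on the spindle axis at bench level, z up; column and knob on its -x side. Base plate 165 x 110 mm (x -95 to +70), 14 mm thick, with a shoulder of 52 mm diameter up to z = 18 mm under the spools. Column 30 mm (x -66 to -36) by 40 mm (y), 118 mm high; a small brass screw head on it reaches 121 mm.
- spindle_top (a point): Top of the upright steel spindle (12 mm diameter, round-nosed), on its axis, 112 mm above the bench.
- keeper (a joint): Keeper slide: 0 = home, 0.030 m = fully out; it moves level along the stand's -x as it is pulled. A sprung ball holds it at either end: it takes about 5 N to leave or enter an end (short peaks of 10 to 20 N felt in a quick pull) and 1 to 2 N between; over the last 4 mm the ball draws it to the end, against a firm stop.
- knob (a point): Centre of the keeper's red knob: a cylinder of 24 mm diameter, 21 mm long, lying along the stand's x axis, 15 mm of air between it and the column when home. Home it is at x = -92 mm, z = 104 mm in the stand's frame (x = -122 mm when out). Axes are the stand's.
- tongue_tip (a point): Middle of the end of the keeper's flat steel tongue (22 mm wide, z = 100 to 108 mm), which runs through the column. Home, it is 14 mm from the spindle axis and overlaps the upper spool's flange by 14 mm, 2 mm above it, so the spool cannot be lifted; fully out it is 16 mm clear of the flange.
- spool: Spool to take: black flanges, wound full with yellow brass wire. 56 mm outer diameter, 40 mm high, bore 16 mm, about 0.3 kg. Origin: centre of its underside, z up along the bore. At the start it stands on the copper spool on the spindle, underside at z = 58 mm, top at 98 mm.
- spool_low: Spool that stays: white flanges, copper wire, same size (56 x 40 mm, bore 16 mm). Origin: centre of its underside, which rests on the shoulder of the stand at z = 18 mm.
- tray: Open wooden tray, heavy, does not move: 170 mm (its x) by 190 mm (its y), 24 mm high, walls and floor 8 mm thick. Origin: centre of its underside.
- tray_in (a point): Centre of the tray's inner floor, 8 mm above the bench; axes are the tray's. The floor inside is 154 x 174 mm.
- block: Bystander: wooden printing block with brass pins on top, 150 x 210 mm, 49 mm high, at the right-hand side. Origin: centre of its underside.
- hammer: Bystander: hammer lying along its x axis, 270 mm long, head at +x, 26 mm high. Origin: middle of its length, underside.
- tin: Bystander: round aluminium tin of brass pins, 60 mm diameter, 42 mm high. Origin: centre of its underside.
There are look-alikes about, which are no part of the job. Several things have the shape of the stand; the one meant has the colours described above. Of the things that look like the spool, the smaller one is meant.

How it is judged:
By the outcome, as a careful person would: the job done as asked, in the order asked, and still so for the second after the job is handed in, with the robot touching nothing.
It also fails if it takes over 69 s, if anything falls off the work surface, if the arm or the gripper's body presses on something with over 40 N, if the wrist force passes 120 N, or if a joint passes its speed limit or range.

## Working session

There is one attempt and no reset: what is moved stays moved. The work goes in short steps, Python scripts to look and compute and a tool call to move; the robot and the scene stay as the last step left them, time stands still between calls to the robot, and variables do not carry over. Pictures are saved under pics/ and viewed, at most 10 in all, crops included, and the job is handed in when it is done.

Besides the shell and the picture viewer there is one more tool, called after "Emit:" by a JSON object that holds its "name" and its "arguments", one argument or row to a line. jog_arm: Moves the arm, as the interface text tells. Shifts and turns lie within -1 to 1; 1 stands for 100 mm of shift or 45 degrees of turn. Its arguments: {"type":"object","properties":{"commands":{"type":"array"},"grip_force":{"type":"number"}},"required":["commands"]}

```bash
mkdir -p pics; ls
cat > h.py <<'E'
from workcell import *
import numpy as np, cv2, pickle
from scipy.spatial.transform import Rotation as Ro
def snap(n):
    im=get_image(n); pickle.dump(im,open(f'{n}.pkl','wb')); return im
def load(n): return pickle.load(open(f'{n}.pkl','rb'))
def cloud(im):
    K=im['intrinsics'];h,w=im['range_z'].shape
    D=np.array([im['k1'],0,0,0.])
    u,v=np.meshgrid(np.arange(w),np.arange(h))
    p=cv2.undistortPoints(np.stack([u,v],-1).reshape(-1,1,2).astype(float),K,D).reshape(h,w,2)
    z=im['range_z'][...,None]
    c=np.concatenate([p*z,z],-1)
    return (c-im['t'])@im['R']   # R^T (c-t)
def save(im,name): cv2.imwrite(f'pics/{name}.png',im['pixels'][...,::-1])
E
python3 - <<'E'
from h import *
a=snap('scene');b=snap('side')
cv2.imwrite('pics/a.png',a['pixels'][...,::-1]);cv2.imwrite('pics/b.png',b['pixels'][...,::-1])
for i in(a,b): print(i['intrinsics'].round(1).tolist(),i['k1'],(-i['R'].T@i['t']).round(3),i['R'][2].round(2),(i['range_z']>0).mean())
o=get_obs();print(o)
E
```

```text
pics
[[397.7, 0.0, 270.2], [0.0, 397.7, 208.1], [0.0, 0.0, 1.0]] -0.0027312564436364076 [1.191 0.682 1.266] [-0.43 -0.46 -0.78] 0.9960416666666667
[[425.3, 0.0, 280.3], [0.0, 425.3, 213.8], [0.0, 0.0, 1.0]] -0.12450274652691316 [0.135 1.176 0.969] [ 0.28 -0.77 -0.57] 0.6682738095238095
{'time_s': 0.1, 'qpos': array([-8.74394435e-01,  3.85495598e-01,  6.80739462e-03, -4.21795818e-04,
       -1.19403956e+00, -2.58629176e-01]), 'joint_velocities': array([ 0.00056255, -0.00209915,  0.00373656,  0.00052311,  0.00116056,
       -0.00156411]), 'joint_torque': array([-3.21972229e-04, -3.91689813e+01,  1.87934339e+01,  4.23182219e+00,
        1.34311398e-02, -8.66898131e-05]), 'ee_pos': array([ 0.26476892, -0.56558802,  0.2325789 ]), 'orientation': array([ 6.81817948e-01, -3.06615896e+00, -2.97703798e-03]), 'contact_force': array([ 0.2024872 , -0.06901511, -0.32992237]), 'wrist_torque': array([ 0.0034078 , -0.04314073, -0.03972441]), 'finger_force': 0.0, 'gripper_width': 0.08678888271245208}
```

View pics/a.png

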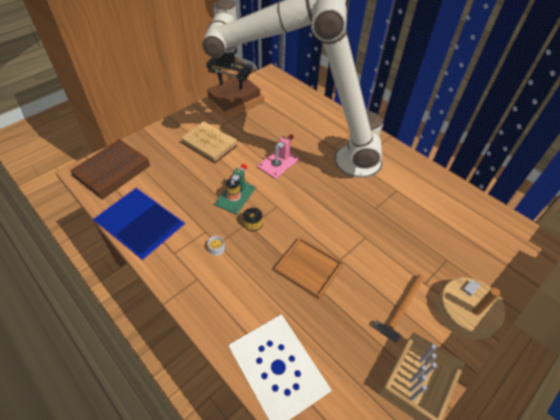

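View pics/b.png

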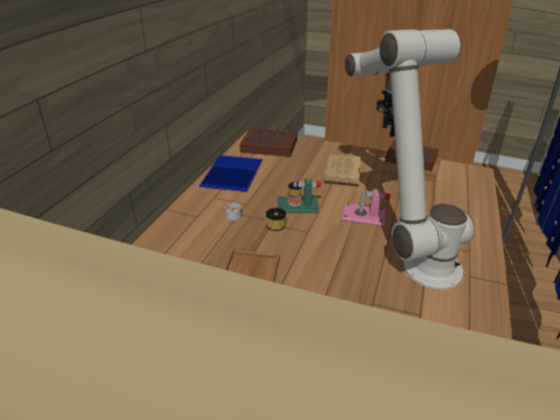

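The scene view shows the green stand at about (236,190) with its red knob at (243,166). Its pink look-alike is at (278,158). The spool on the green spindle is at (234,184), and the larger loose look-alike spool is at (253,219). The tray is at (308,267), the tin at (216,245), the block at (209,141) and the hammer at (403,308).
The side view shows the green stand at (298,203), knob (319,184), spool (295,190), loose spool (276,219) and pink stand (363,213).
Candidates for the spool are (234,184) and (253,219). I choose the smaller one, on the green stand.

Run:
```python
from h import *
a=load('scene');b=load('side')
for n,im,box in(('scene',a,(205,150,275,240)),('side',b,(265,165,335,235))):
    P=cloud(im);hsv=cv2.cvtColor(im['pixels'],cv2.COLOR_RGB2HSV)
    x0,y0,x1,y1=box;m=np.zeros(P.shape[:2],bool);m[y0:y1,x0:x1]=1
    H,S,V=[hsv[...,i].astype(int) for i in range(3)]
    ok=m&(im['range_z']>0)
    g=ok&(H>60)&(H<95)&(S>80); r=ok&((H<5)|(H>172))&(S>170)&(V>90)
    print(n,'green',g.sum(),'red',r.sum())
    base=P[g&(abs(P[...,2]-.014)<.008)]
    if len(base)>20:
        rect=cv2.minAreaRect((base[:,:2]*1000).astype(np.float32)); print('base',rect,cv2.boxPoints(rect).round(0).tolist())
    col=P[g&(P[...,2]>.06)]; print('col',len(col),col.mean(0).round(4) if len(col) else '', col.max(0).round(3) if len(col) else '')
    k=P[r&(P[...,2]>.07)]; print('red',len(k),k.mean(0).round(4),k.min(0).round(4),k.max(0).round(4))
    q=ok&(P[...,2]>.085)&(P[...,2]<.104)&(V<90)&~r; s=P[q]; print('top',len(s),s.mean(0).round(4),s.min(0).round(3),s.max(0).round(3))
P=cloud(a)
for nm,(u,v) in dict(traycorners0=(287,241),t1=(341,262),t2=(320,295),t3=(275,267),centre=(308,267),tin=(216,245),loose=(253,215),block=(209,138)).items(): print(nm,P[v,u].round(3))
# tray: points at z~.024 in region
x=P[235:300,268:346].reshape(-1,3)
t=x[(x[:,2]>.017)&(x[:,2]<.032)]
r=cv2.minAreaRect((t[:,:2]*1000).astype(np.float32));print('tray',r,len(t))
c=np.hstack([cv2.resize(a['pixels'][150:240,200:290],(400,400),interpolation=2),cv2.resize(b['pixels'][160:240,260:340],(400,400),interpolation=2)])
cv2.imwrite('pics/c.png',c[...,::-1])
```

```text
scene green 436 red 9
base ((553.587890625, -203.26852416992188), (159.69271850585938, 103.44055938720703), 19.685134887695312) [[461.0, -181.0], [496.0, -279.0], [646.0, -225.0], [611.0, -128.0]]
col 53 [ 0.5209 -0.2028  0.0986] [ 0.54  -0.187  0.123]
red 9 [ 0.4787 -0.2288  0.1129] [ 0.4739 -0.2355  0.1081] [ 0.4832 -0.2219  0.1171]
top 89 [ 0.5658 -0.1984  0.0967] [ 0.523 -0.227  0.085] [ 0.593 -0.175  0.104]
side green 478 red 16
base ((551.7990112304688, -200.84686279296875), (151.5854949951172, 106.60376739501953), 19.892812728881836) [[462.0, -177.0], [499.0, -277.0], [641.0, -225.0], [605.0, -125.0]]
col 84 [ 0.5135 -0.2022  0.0924] [ 0.529 -0.19   0.124]
red 16 [ 0.4763 -0.2253  0.1103] [ 0.4704 -0.2308  0.1034] [ 0.4836 -0.2132  0.1165]
top 84 [ 0.554  -0.194   0.0967] [ 0.5   -0.221  0.085] [ 0.591 -0.168  0.103]
traycorners0 [0.548 0.101 0.   ]
t1 [0.478 0.309 0.022]
t2 [0.63  0.347 0.02 ]
t3 [ 0.66   0.153 -0.001]
centre [0.578 0.24  0.014]
tin [ 0.768 -0.055  0.021]
loose [ 0.581 -0.058  0.041]
block [ 0.434 -0.534  0.04 ]
tray ((574.0171508789062, 240.33135986328125), (173.51095581054688, 191.70350646972656), 11.752556800842285) 437
```

View pics/c.png

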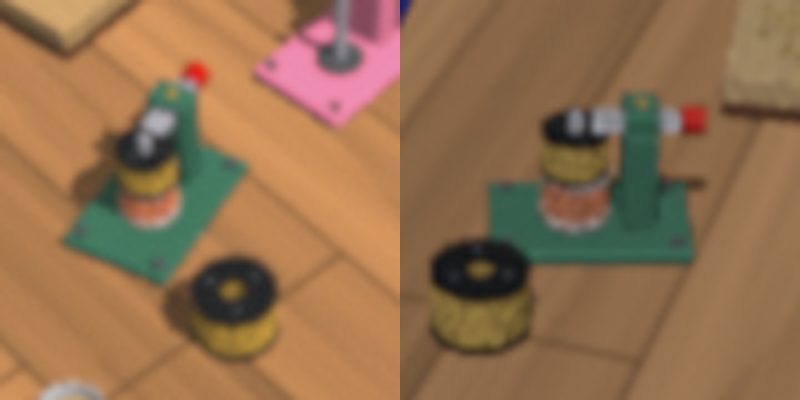

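The crop confirms the choice: the green stand holds the small black/brass spool above the copper one, with the red knob to the upper right. The loose spool is clearly larger. The measured knob (0.478,-0.227,0.11) agrees with the stand fit of origin (0.5645,-0.198) and yaw 19.8°.

```bash
cat >> h.py <<'E'
def plan(target,yaw):
    "shift in tool axes (units of 100mm) and turn (units 45deg) for tool y at angle yaw+90 deg (stand y), pointing down"
    o=get_obs();R=Ro.from_rotvec(o['orientation']).as_matrix()
    s=R.T@(np.array(target)-o['ee_pos'])
    x=np.array([np.cos(np.radians(yaw)),np.sin(np.radians(yaw)),0]);lx=R.T@x
    a=np.degrees(np.arctan2(lx[1],lx[0])); a=(a+90)%180-90
    print('ee',o['ee_pos'].round(4),'shift',(s/.1).round(3),'turn',round(a/45,3),'q',o['qpos'].round(2),'z',R[:,2].round(3),'xaxis',R[:,0].round(3),'F',o['contact_force'].round(1),'w',round(o['gripper_width'],4),'t',o['time_s'])
E
python3 - <<'E'
from h import *
plan([.478,-.228,.26],19.8)
E
```

```text
ee [ 0.2648 -0.5656  0.2326] shift [-3.362  2.155 -0.27 ] turn 0.117 q [-0.87  0.39  0.01 -0.   -1.19 -0.26] z [-0.001  0.002 -1.   ] xaxis [-0.906 -0.424  0.   ] F [ 0.2 -0.1 -0.3] w 0.0868 t 0.1
```

Emit:
{"name": "jog_arm", "arguments": {
  "commands": [
    [[-0.5, 0.3, -0.1, 0.117, 1], [-1, 0.64, -0.27, 0.117, 1]]
  ]
}}

```text
time_s: 0.35
ee_pos: [0.3282, -0.4647, 0.2591]
orientation: [0.536, -3.094, -0.004]
contact_force: [1.7, 0.1, 0.8]
gripper_width: 0.087
finger_force: 0.0
```

Emit:
{"name": "jog_arm", "arguments": {
  "commands": [
    [[-0.5, 0.4, 0, 0, 1], [-1, 0.8, 0, 0, 1]]
  ]
}}

```text
time_s: 0.6
ee_pos: [0.3942, -0.3576, 0.2604]
orientation: [-0.54, 3.095, 0.0]
contact_force: [1.2, -0.2, -0.6]
gripper_width: 0.0874
finger_force: 0.0
```

Emit:
{"name": "jog_arm", "arguments": {
  "commands": [
    [[-0.4, 0.4, 0, 0, 1], [-0.8, 0.8, 0, 0, 1], [-0.8, 0.8, 0, 0, 1], [-0.8, 0.8, 0, 0, 1]]
  ]
}}

```text
time_s: 1.1
ee_pos: [0.4416, -0.2568, 0.2602]
orientation: [0.542, -3.094, -0.0]
contact_force: [-0.5, -0.3, -0.2]
gripper_width: 0.0872
finger_force: 0.0
```

Run:
```python
from h import *
plan([.478,-.228,.096],19.8)
w=snap('wrist');save(w,'w1')
print((-w['R'].T@w['t']).round(3),w['R'].round(2).tolist(),(w['range_z']>0).mean())
```

```text
ee [ 0.4416 -0.2568  0.2602] shift [-0.441  0.147  1.642] turn 0.001 q [-0.21  0.17 -0.22 -0.   -1.18 -1.02] z [-0.001  0.    -1.   ] xaxis [-0.941 -0.34   0.001] F [-0.5 -0.3 -0.2] w 0.0872 t 1.1
[ 0.365 -0.284  0.411] [[-0.34, 0.94, -0.0], [0.9, 0.32, 0.29], [0.28, 0.1, -0.96]] 0.9958801020408163
```

View pics/w1.png

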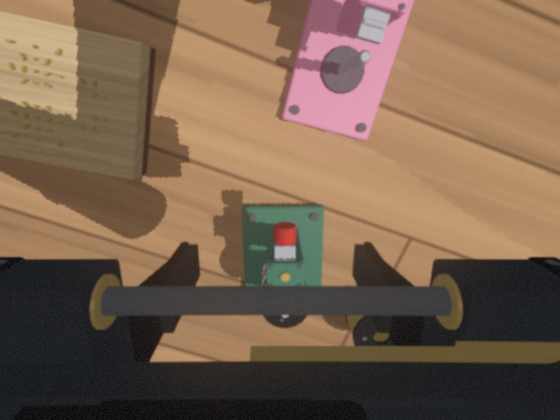

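The wrist view shows the red knob at (285,233) with the white shaft and column below it. The green base's far edge corners are at (245,206) and (323,206), the block is at (75,95), and the pink look-alike is at (350,65).

Run:
```python
from h import *
w=load('wrist');P=cloud(w);hsv=cv2.cvtColor(w['pixels'],cv2.COLOR_RGB2HSV);H,S,V=[hsv[...,i].astype(int) for i in range(3)]
r=((H<6)|(H>172))&(S>150)&(P[...,2]>.08)
r[:200]=0;r[262:]=0
k=P[r];x=np.array([.941,.3387]);y=np.array([-.3387,.941]);O=np.array([.5645,-.198])
print(r.sum(),'red z',k[:,2].max(),k.mean(0).round(4))
l=(k[:,:2]-O);print('knob local x',np.percentile(l@x,[1,50,99]).round(4),'y',np.percentile(l@y,[1,50,99]).round(4))
g=(H>60)&(H<95)&(S>80)&(abs(P[...,2]-.014)<.006);g[:195]=0;g[285:]=0;g[:,:235]=0;g[:,330:]=0
b=P[g];l=b[:,:2]-O
print('base local x min',np.percentile(l@x,[.5]),'y',np.percentile(l@y,[.5,99.5]), 'z',np.median(b[:,2]))
# side edges slope
for side in(0,1):
    e=[]
    for row in range(212,280,3):
        c=np.where(g[row])[0]
        if len(c): e.append(P[row,c[-1] if side else c[0],:2])
    e=np.array(e);f=cv2.fitLine((e*1000).astype(np.float32),cv2.DIST_HUBER,0,.01,.01).ravel();print('edge yaw',np.degrees(np.arctan2(f[1],f[0])),((f[2:]/1000-O)@y).round(4))
c=(H>60)&(H<95)&(S>60)&(abs(P[...,2]-.118)<.006);q=P[c];l=q[:,:2]-O;print('coltop',c.sum(),np.percentile(l@x,[2,98]),np.percentile(l@y,[2,98]),np.median(q[:,2]))
```

```text
423 red z 0.4110820898756502 [ 0.4752 -0.2352  0.1136]
knob local x [-0.1037 -0.0965 -0.0857] y [-0.0154 -0.0044  0.0063]
base local x min [-0.05016091] y [-0.04743385  0.04759541] z 0.013466757473467166
edge yaw 26.989025 0.0241
edge yaw 45.493004 0.0385
coltop 725 [-0.06676528 -0.04077222] [-0.02272594  0.01461342] 0.11752337495500491
```

Run:
```python
from h import *
w=load('wrist');P=cloud(w);hsv=cv2.cvtColor(w['pixels'],cv2.COLOR_RGB2HSV)
x=np.array([.941,.3387]);y=np.array([-.3387,.941]);O=np.array([.5645,-.198])
for v,u in((212,260),(225,256),(225,310),(260,310),(233,285),(229,285),(270,285)): print(v,u,hsv[v,u],P[v,u].round(4),((P[v,u,:2]-O)@x).round(4),((P[v,u,:2]-O)@y).round(4))
H=hsv[...,0].astype(int);S=hsv[...,1]
for v in (216,225,240):
    c=np.where((H[v,230:340]>55)&(H[v,230:340]<100)&(S[v,230:340]>60))[0]+230
    print(v,c[0],c[-1],[((P[v,u,:2]-O)@y).round(4) for u in(c[0],c[-1])],P[v,c[0]].round(4))
```

```text
212 260 [ 69  70 128] [ 0.494  -0.26    0.0131] -0.0873 -0.0345
225 256 [56 45 79] [ 0.5135 -0.2591  0.0123] -0.0687 -0.0402
225 310 [ 70  71 130] [ 0.4884 -0.1912  0.0138] -0.0693 0.0322
260 310 [ 74  81 126] [ 0.5366 -0.172   0.0134] -0.0174 0.0339
233 285 [  2 173 193] [ 0.4733 -0.2355  0.1158] -0.0985 -0.0043
229 285 [  2 172 166] [ 0.4691 -0.237   0.1161] -0.1029 -0.0044
270 285 [ 75  82 122] [ 0.5111 -0.2215  0.1176] -0.0582 -0.0041
216 256 321 [np.float64(-0.0399), np.float64(0.0466)] [ 0.5009 -0.2632  0.0136]
225 297 321 [np.float64(0.0148), np.float64(0.0471)] [ 0.4944 -0.2075  0.0136]
240 299 321 [np.float64(0.0145), np.float64(0.0481)] [ 0.4974 -0.2067  0.0573]
```

Emit:
{"name": "jog_arm", "arguments": {
  "commands": [
    [[-0.2, 0.05, 0.4, 0, 1], [-0.43, 0.11, 0.9, 0, 1], [-0.43, 0.11, 1, 0, 1], [-0.43, 0.11, 1, 0, 1]]
  ]
}}

```text
time_s: 1.65
ee_pos: [0.4779, -0.2332, 0.1603]
orientation: [0.538, -3.094, 0.0]
contact_force: [-0.1, 0.7, 0.7]
gripper_width: 0.0868
finger_force: 0.0
```

Run:
```python
from h import *
plan([.478,-.230,.096],19.8)
w=snap('wrist');save(w,'w2');P=cloud(w)
hsv=cv2.cvtColor(w['pixels'],cv2.COLOR_RGB2HSV);H,S,V=[hsv[...,i].astype(int) for i in range(3)]
o=get_obs();R=Ro.from_rotvec(o['orientation']).as_matrix()
L=(P-o['ee_pos'])@R
r=((H<6)|(H>172))&(S>150)&(abs(P[...,2]-.104)<.02)
print('knob tool xyz',np.percentile(L[r],[1,50,99],axis=0).round(4).tolist(),r.sum())
f=(V<80)&(abs(L[...,2])<.02)&(abs(L[...,1])<.07)
q=L[f];print('finger inner',q[q[:,1]<0][:,1].max() if (q[:,1]<0).any() else None,q[q[:,1]>0][:,1].min() if (q[:,1]>0).any() else None,f.sum())
```

```text
ee [ 0.4779 -0.2332  0.1603] shift [-0.013  0.03   0.643] turn -0.001 q [-0.15  0.3  -0.33  0.   -0.95 -1.08] z [-0.002 -0.    -1.   ] xaxis [-0.941 -0.338  0.002] F [-0.1  0.7  0.7] w 0.0868 t 1.65
knob tool xyz [[-0.0078, -0.011, 0.0452], [0.0037, -0.0007, 0.0481], [0.0107, 0.0103, 0.0606]] 957
finger inner -0.042613797594417246 0.0432002202766057 2076
```

View pics/w2.png

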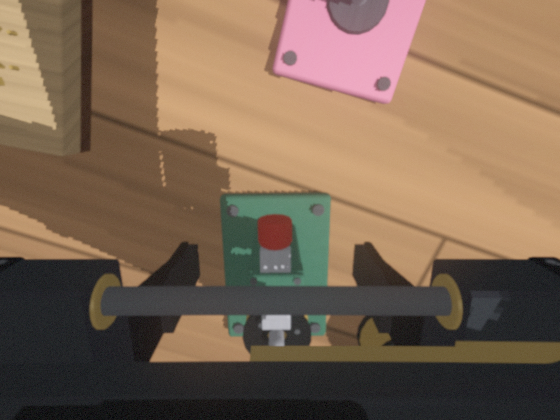

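The knob sits at (275,232), midway between the finger pads (inner faces measured at ±43 mm), and the base is square to the view. It is centred to within about 1 mm, so I can descend straight and grip.

Emit:
{"name": "jog_arm", "arguments": {
  "commands": [
    [[0.01, 0, 0.3, 0, 1], [0.01, 0, 0.55, 0, 1], [0.01, 0, 0.64, 0, 1], [0.01, 0, 0.64, 0, 0.4], [0.01, 0, 0.64, 0, 0.4], [0.01, 0, 0.64, 0, 0.4]]
  ],
  "grip_force": 35
}}

```text
time_s: 2.45
ee_pos: [0.4782, -0.2326, 0.0975]
orientation: [-0.54, 3.093, -0.001]
contact_force: [0.1, -0.4, -0.3]
gripper_width: 0.0649
finger_force: 0.0
```

Emit:
{"name": "jog_arm", "arguments": {
  "commands": [
    [[0, 0, 0, 0, 0.1], [0, 0, 0, 0, 0.1], [0, 0, 0, 0, 0.1], [0, 0, 0, 0, 0.1]]
  ]
}}

```text
time_s: 2.95
ee_pos: [0.4778, -0.2328, 0.0966]
orientation: [-0.541, 3.094, -0.002]
contact_force: [1.2, -12.5, -2.6]
gripper_width: 0.0251
finger_force: 6.3
```

Emit:
{"name": "jog_arm", "arguments": {
  "commands": [
    [[0, 0, 0, 0, 0.1], [0, 0, 0, 0, 0.1], [0, 0, 0, 0, 0.1]]
  ]
}}

```text
time_s: 3.32
ee_pos: [0.4781, -0.2338, 0.0965]
orientation: [-0.541, 3.094, -0.003]
contact_force: [1.2, -6.9, -2.1]
gripper_width: 0.0228
finger_force: 35.0
```

Emit:
{"name": "jog_arm", "arguments": {
  "commands": [
    [[0.02, -0.01, 0, 0, 0.1], [0.05, -0.01, 0, 0, 0.1], [0.09, -0.01, 0, 0, 0.1], [0.13, -0.01, 0, 0, 0.1], [0.17, -0.01, 0, 0, 0.1], [0.21, -0.01, 0, 0, 0.1], [0.25, -0.01, 0, 0, 0.1], [0.28, -0.01, 0, 0, 0.1], [0.3, -0.01, 0, 0, 0.1], [0.31, -0.01, 0, 0, 0.1], [0.31, -0.01, 0, 0, 0.1]]
  ]
}}

```text
time_s: 4.7
ee_pos: [0.4499, -0.2443, 0.0966]
orientation: [-0.54, 3.092, -0.002]
contact_force: [5.0, -3.2, -5.2]
gripper_width: 0.0228
finger_force: 35.0
```

Emit:
{"name": "jog_arm", "arguments": {
  "commands": [
    [[0.01, 0, 0, 0, 0.1], [0.02, 0, 0, 0, 0.1], [0.02, 0, 0, 0, 0.1]]
  ]
}}

```text
time_s: 5.08
ee_pos: [0.4499, -0.2444, 0.0967]
orientation: [-0.54, 3.088, -0.003]
contact_force: [8.3, -0.4, -6.9]
gripper_width: 0.0227
finger_force: 35.0
```

At the firm stop: 30.1 mm of travel and rising force. Release and rise.

Emit:
{"name": "jog_arm", "arguments": {
  "commands": [
    [[-0.01, 0, 0, 0, 0.1], [-0.01, 0, 0, 0, 0.6], [-0.01, 0, 0, 0, 0.6], [-0.01, 0, 0, 0, 0.6], [-0.01, 0, 0, 0, 0.9], [-0.01, 0, -0.3, 0, 1], [-0.01, 0, -0.7, 0, 1], [-0.01, 0, -1, 0, 1], [-0.01, 0, -1, 0, 1]]
  ]
}}

```text
time_s: 6.2
ee_pos: [0.449, -0.2446, 0.1991]
orientation: [-0.54, 3.09, -0.004]
contact_force: [-0.3, 0.1, -0.4]
gripper_width: 0.0857
finger_force: 0.0
```

Run:
```python
from h import *
plan([.478,-.230,.096],19.8)
w=snap('wrist');P=cloud(w)
hsv=cv2.cvtColor(w['pixels'],cv2.COLOR_RGB2HSV);H,S,V=[hsv[...,i].astype(int) for i in range(3)]
o=get_obs();R=Ro.from_rotvec(o['orientation']).as_matrix()
L=(P-o['ee_pos'])@R
r=((H<6)|(H>172))&(S>150)&(abs(P[...,2]-.104)<.02)
print('knob',np.percentile(L[r],[1,50,99],axis=0).round(4).tolist())
b=(V<70)&(abs(P[...,2]-.098)<.006)&(L[...,0]<-.05)&(L[...,0]>-.2)&(abs(L[...,1])<.04)
print('spool top',b.sum(),np.percentile(L[b],[1,50,99],axis=0).round(4).tolist() if b.any() else '')
c=(H>60)&(H<95)&(S>60)&(abs(P[...,2]-.118)<.006);print('col',np.percentile(L[c],[1,99],axis=0).round(4).tolist())
```

```text
ee [ 0.449  -0.2446  0.1991] shift [-0.317  0.042  1.032] turn 0.001 q [-0.18  0.22 -0.32  0.   -1.02 -1.04] z [ 0.005 -0.001 -1.   ] xaxis [-0.941 -0.339 -0.005] F [-0.3  0.1 -0.4] w 0.0857 t 6.2
knob [[-0.0097, -0.0104, 0.0809], [0.001, 0.0, 0.0838], [0.0082, 0.0106, 0.0954]]
spool top 1239 [[-0.1359, -0.0245, 0.0983], [-0.1183, 0.001, 0.0997], [-0.1042, 0.0266, 0.102]]
col [[-0.0604, -0.0197, 0.0792], [-0.0579, 0.0188, 0.0853]]
```

Emit:
{"name": "jog_arm", "arguments": {
  "commands": [
    [[-0.4, 0, 0, 0, 1], [-0.8, 0, 0, 0, 1], [-0.8, 0, 0, 0, 1]]
  ]
}}

```text
time_s: 6.62
ee_pos: [0.5241, -0.2161, 0.1942]
orientation: [0.543, -3.091, -0.002]
contact_force: [0.1, 0.5, -0.3]
gripper_width: 0.0868
finger_force: 0.0
```

Emit:
{"name": "jog_arm", "arguments": {
  "commands": [
    [[-0.3, 0, 0, 0, 1], [-0.425, 0.005, 0, 0, 1], [-0.425, 0.005, 0.2, 0, 1], [-0.425, 0.005, 0.2, 0, 1]]
  ]
}}

```text
time_s: 7.12
ee_pos: [0.5607, -0.202, 0.1743]
orientation: [0.539, -3.09, -0.003]
contact_force: [-0.7, 0.6, -0.3]
gripper_width: 0.0869
finger_force: 0.0
```

Run:
```python
from h import *
plan([.5629,-.2033,.077],19.8)
for n in('wrist','scene'):
    w=snap(n);P=cloud(w)
    hsv=cv2.cvtColor(w['pixels'],cv2.COLOR_RGB2HSV);H,S,V=[hsv[...,i].astype(int) for i in range(3)]
    o=get_obs();R=Ro.from_rotvec(o['orientation']).as_matrix()
    L=(P-o['ee_pos'])@R
    b=(V<80)&(abs(P[...,2]-.098)<.005)&(abs(L[...,0])<.04)&(abs(L[...,1])<.036)
    print(n,'spool top',b.sum(),np.percentile(L[b],[1,50,99],axis=0).round(4).tolist() if b.any() else '')
    r=((H<6)|(H>172))&(S>150)&(abs(P[...,2]-.104)<.02)&(L[...,0]>.08)&(L[...,0]<.2)&(abs(L[...,1])<.05)
    print('knob',r.sum(),np.percentile(L[r],[1,50,99],axis=0).round(4).tolist() if r.any() else '')
w=load('wrist');save(w,'w3')
```

```text
ee [ 0.5607 -0.202   0.1743] shift [-0.021 -0.022  0.973] turn -0.0 q [-0.07  0.39 -0.15 -0.   -1.04 -1.15] z [-0.006  0.001 -1.   ] xaxis [-0.941 -0.338  0.005] F [-0.7  0.6 -0.3] w 0.0869 t 7.125
wrist spool top 3342 [[-0.0295, -0.0258, 0.0765], [-0.0024, -0.0005, 0.078], [0.022, 0.0252, 0.0795]]
knob 1174 [[0.1086, -0.0117, 0.0593], [0.1183, -0.0007, 0.062], [0.1274, 0.0092, 0.0687]]
scene spool top 97 [[-0.0285, -0.0235, 0.0746], [-0.0007, -0.0003, 0.0785], [0.0387, 0.0255, 0.0828]]
knob 0
```

View pics/w3.png

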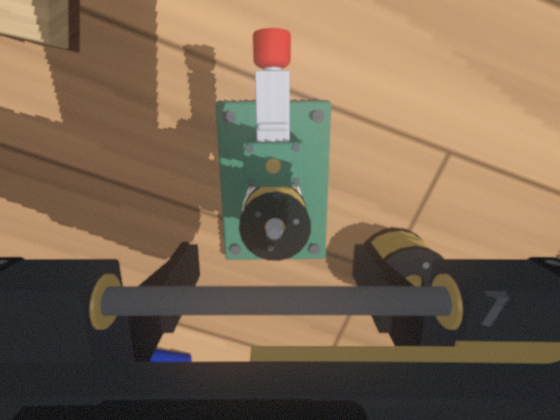

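The keeper is out, with the knob at (272,48) and the tongue clear of the flange. The spool top is at (275,222), and its centre measures about 3.5 mm along tool -x. The loose spool at (400,260) is well outside the fingers.

Emit:
{"name": "jog_arm", "arguments": {
  "commands": [
    [[-0.035, -0.003, 0.3, 0, 1], [-0.035, -0.003, 0.6, 0, 1], [-0.035, -0.003, 0.85, 0, 1], [-0.035, -0.003, 0.97, 0, 1], [-0.035, -0.003, 0.97, 0, 0.5], [-0.035, -0.003, 0.97, 0, 0.5], [-0.035, -0.003, 0.97, 0, 0.5], [-0.035, -0.003, 0.97, 0, 0.5]]
  ],
  "grip_force": 30
}}

```text
time_s: 8.22
ee_pos: [0.5665, -0.2012, 0.0802]
orientation: [-0.54, 3.094, -0.0]
contact_force: [-0.6, 1.8, 3.5]
gripper_width: 0.0551
finger_force: 30.5
```

Emit:
{"name": "jog_arm", "arguments": {
  "commands": [
    [[0, 0, 0, 0, 0.5], [0, 0, 0, 0, 0.5], [0, 0, 0, 0, 0.5], [0, 0, 0, 0, 0.5]]
  ]
}}

```text
time_s: 8.72
ee_pos: [0.5666, -0.2012, 0.0803]
orientation: [-0.541, 3.094, -0.0]
contact_force: [-0.6, 2.1, 5.8]
gripper_width: 0.055
finger_force: 30.0
```

Emit:
{"name": "jog_arm", "arguments": {
  "commands": [
    [[0, 0, -0.05, 0, 0.5], [0, 0, -0.12, 0, 0.5], [0, 0, -0.2, 0, 0.5], [0, 0, -0.3, 0, 0.5], [0, 0, -0.42, 0, 0.5], [0, 0, -0.54, 0, 0.5], [0, 0, -0.66, 0, 0.5], [0, 0, -0.78, 0, 0.5], [0, 0, -0.88, 0, 0.5], [0, 0, -0.88, 0, 0.5]]
  ]
}}

```text
time_s: 9.98
ee_pos: [0.5668, -0.2013, 0.1686]
orientation: [-0.54, 3.093, -0.001]
contact_force: [0.3, -0.6, -2.9]
gripper_width: 0.0552
finger_force: 30.0
```

Run:
```python
from h import *
plan([.576,.240,.17],11.7)
b=snap('side');save(b,'s2')
cv2.imwrite('pics/s2.png',cv2.resize(b['pixels'][130:250,230:390],(640,480),interpolation=2)[...,::-1])
# tray from side + scene
for n in('scene','side'):
    im=load(n);P=cloud(im);m=(abs(P[...,2]-.024)<.005)&(P[...,0]>.45)&(P[...,0]<.7)&(P[...,1]>.12)&(P[...,1]<.36)
    if m.sum()>20:print(n,m.sum(),cv2.minAreaRect((P[m][:,:2]*1000).astype(np.float32)))
```

```text
ee [ 0.5668 -0.2013  0.1686] shift [-1.583  4.121 -0.015] turn 0.181 q [-0.07  0.4  -0.15  0.   -1.03 -1.15] z [ 0.002 -0.    -1.   ] xaxis [-0.941 -0.339 -0.002] F [ 0.3 -0.6 -2.9] w 0.0552 t 9.975
scene 370 ((574.0941162109375, 240.33599853515625), (173.40505981445312, 190.8068389892578), 11.222039222717285)
side 227 ((581.3285522460938, 212.28713989257812), (170.54054260253906, 143.8592071533203), 10.894932746887207)
```

View pics/s2.png

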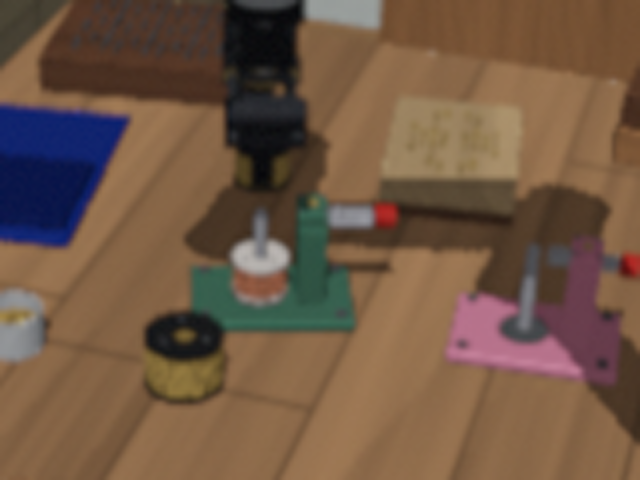

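The brass spool is in the gripper at (262,165), clear above the spindle tip at (260,210). The copper spool stays at (260,270) and the knob is out at (385,215). Next is the carry to the tray.

Emit:
{"name": "jog_arm", "arguments": {
  "commands": [
    [[-0.1, 0.25, 0, 0, 0.5], [-0.25, 0.6, 0, 0, 0.5], [-0.38, 1, 0, 0, 0.5]]
  ]
}}

```text
time_s: 10.4
ee_pos: [0.5678, -0.0935, 0.1666]
orientation: [0.539, -3.094, -0.0]
contact_force: [-0.2, -0.9, -1.4]
gripper_width: 0.0552
finger_force: 30.0
```

Emit:
{"name": "jog_arm", "arguments": {
  "commands": [
    [[-0.13, 0.33, 0, 0, 0.5], [-0.26, 0.66, 0, 0, 0.5], [-0.39, 1, 0, 0, 0.5]]
  ]
}}

```text
time_s: 10.78
ee_pos: [0.5704, 0.0141, 0.1668]
orientation: [0.54, -3.093, 0.0]
contact_force: [0.1, -0.5, -2.7]
gripper_width: 0.0547
finger_force: 30.0
```

Emit:
{"name": "jog_arm", "arguments": {
  "commands": [
    [[-0.13, 0.33, 0, 0, 0.5], [-0.26, 0.66, 0, 0, 0.5], [-0.39, 1, 0, 0, 0.5]]
  ]
}}

```text
time_s: 11.15
ee_pos: [0.5732, 0.1213, 0.1667]
orientation: [0.54, -3.093, 0.0]
contact_force: [0.4, 0.0, -2.2]
gripper_width: 0.055
finger_force: 30.0
```

Emit:
{"name": "jog_arm", "arguments": {
  "commands": [
    [[-0.13, 0.33, 0, 0, 0.5], [-0.26, 0.66, 0, 0, 0.5], [-0.36, 0.9, 0, 0, 0.5], [-0.4, 1, 0, 0, 0.5], [-0.4, 1, 0, 0, 0.5], [-0.4, 1, 0, 0, 0.5]]
  ]
}}

```text
time_s: 11.9
ee_pos: [0.5772, 0.2269, 0.1674]
orientation: [0.539, -3.094, 0.001]
contact_force: [0.3, 0.3, -2.7]
gripper_width: 0.0547
finger_force: 30.0
```

Run:
```python
from h import *
plan([.576,.240,.032],11.7)
w=snap('wrist');save(w,'w4');P=cloud(w)
m=(abs(P[...,2]-.024)<.005)&(P[...,0]>.4)&(P[...,0]<.75)&(P[...,1]>.1)&(P[...,1]<.4)
q=P[m][:,:2]*1000;print(len(q),q.min(0),q.max(0),cv2.minAreaRect(q.astype(np.float32)))
```

```text
ee [0.5772 0.2269 0.1674] shift [-0.034  0.128  1.354] turn 0.179 q [ 0.64  0.43 -0.1   0.   -1.05 -1.86] z [-0.001 -0.001 -1.   ] xaxis [-0.941 -0.338  0.001] F [ 0.3  0.3 -2.7] w 0.0547 t 11.9
4657 [474.1722874  130.92123866] [675.05133152 345.38732881] ((574.5155639648438, 239.42300415039062), (168.62205505371094, 190.32818603515625), 11.517971992492676)
```

View pics/w4.png

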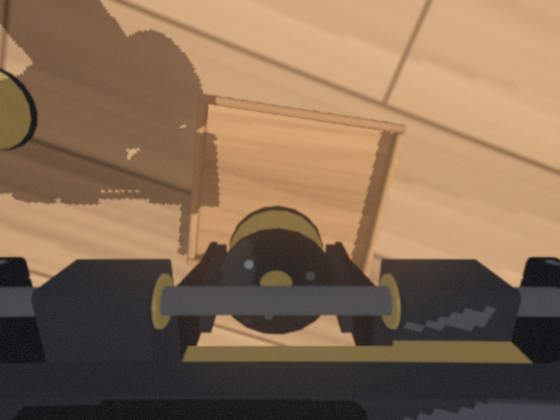

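The spool hangs level in the jaws at (275,270), over the middle of the tray (near corners at (207,98) and (403,128)). The tray centre measures (0.5745,0.2395) in the wrist view, the same as the scene view.

Emit:
{"name": "jog_arm", "arguments": {
  "commands": [
    [[-0.02, 0.11, 0, 0.18, 0.5], [-0.02, 0.11, 0.25, 0.18, 0.5], [-0.02, 0.11, 0.5, 0.18, 0.5], [-0.02, 0.11, 0.75, 0.18, 0.5], [-0.02, 0.11, 0.95, 0.18, 0.5], [-0.02, 0.11, 1, 0.18, 0.5], [-0.02, 0.11, 1, 0.18, 0.5]]
  ]
}}

```text
time_s: 12.82
ee_pos: [0.5759, 0.2386, 0.0679]
orientation: [-0.32, 3.125, -0.0]
contact_force: [0.6, -0.5, -2.0]
gripper_width: 0.0552
finger_force: 30.0
```

Emit:
{"name": "jog_arm", "arguments": {
  "commands": [
    [[0, 0, 0.1, 0, 0.5], [0, 0, 0.2, 0, 0.5], [0, 0, 0.28, 0, 0.5], [0, 0, 0.33, 0, 0.5], [0, 0, 0.34, 0, 0.5], [0, 0, 0.34, 0, 0.5]]
  ]
}}

```text
time_s: 13.58
ee_pos: [0.5757, 0.239, 0.0336]
orientation: [-0.321, 3.125, 0.0]
contact_force: [0.4, 0.2, -1.6]
gripper_width: 0.0554
finger_force: 30.0
```

Emit:
{"name": "jog_arm", "arguments": {
  "commands": [
    [[0, 0, 0.01, 0, 0.5], [0, 0, 0.02, 0, 0.5], [0, 0, 0.03, 0, 0.5], [0, 0, 0.03, 0, 0.5]]
  ]
}}

```text
time_s: 14.08
ee_pos: [0.5755, 0.2389, 0.0304]
orientation: [0.321, -3.125, 0.0]
contact_force: [-0.2, -0.6, -2.6]
gripper_width: 0.0547
finger_force: 30.0
```

Emit:
{"name": "jog_arm", "arguments": {
  "commands": [
    [[0, 0, 0.01, 0, 0.5], [0, 0, 0.015, 0, 0.5], [0, 0, 0.015, 0, 0.5]]
  ]
}}

```text
time_s: 14.45
ee_pos: [0.5756, 0.239, 0.0302]
orientation: [-0.321, 3.125, -0.0]
contact_force: [-3.4, -0.5, 4.8]
gripper_width: 0.055
finger_force: 30.0
```

Contact is felt exactly at the expected height, so release and rise.

Emit:
{"name": "jog_arm", "arguments": {
  "commands": [
    [[0, 0, -0.01, 0, 0.5], [0, 0, -0.01, 0, 0.75], [0, 0, -0.01, 0, 0.9], [0, 0, -0.01, 0, 0.9], [0, 0, -0.01, 0, 0.9], [0, 0, -0.2, 0, 0.9], [0, 0, -0.5, 0, 0.9], [0, 0, -0.9, 0, 0.9], [0, 0, -1, 0, 0.9], [0, 0, -1, 0, 0.9]]
  ]
}}

```text
time_s: 15.7
ee_pos: [0.5756, 0.2391, 0.1294]
orientation: [-0.32, 3.124, 0.001]
contact_force: [0.5, -0.7, -0.9]
gripper_width: 0.0781
finger_force: 0.0
```

Emit:
{"name": "jog_arm", "arguments": {
  "commands": [
    [[0, 0, -0.3, 0, 0.9], [0.45, 0, -0.6, 0, 0.9], [0.9, 0, -0.6, 0, 0.9], [0.9, 0, -0.6, 0, 0.9]]
  ]
}}

```text
time_s: 16.2
ee_pos: [0.4841, 0.2192, 0.1878]
orientation: [0.322, -3.121, 0.002]
contact_force: [-0.0, 0.3, -0.5]
gripper_width: 0.0783
finger_force: 0.0
```

Run:
```python
from h import *
plan([.449,-.2446,.199],19.8)
w=snap('wrist');a=snap('scene')
for im in (w,a):
    P=cloud(im);m=(P[...,2]>.035)&(P[...,2]<.07)&(P[...,0]>.5)&(P[...,0]<.65)&(P[...,1]>.16)&(P[...,1]<.32)
    q=P[m];print(m.sum(),q.mean(0).round(3),np.percentile(q,[2,50,98],axis=0).round(3).tolist())
cv2.imwrite('pics/d.png',np.hstack([cv2.resize(w['pixels'],(400,300)),cv2.resize(a['pixels'][140:310,200:360],(320,300),interpolation=2)])[...,::-1])
```

```text
ee [0.4841 0.2192 0.1878] shift [ 1.29  -4.469 -0.103] turn -0.179 q [ 0.73  0.27 -0.29 -0.   -1.02 -2.09] z [-0.004 -0.002 -1.   ] xaxis [-0.979 -0.204  0.004] F [-0.   0.3 -0.5] w 0.0783 t 16.2
1190 [0.561 0.236 0.046] [[0.547, 0.212, 0.036], [0.561, 0.234, 0.047], [0.579, 0.261, 0.049]]
182 [0.574 0.241 0.046] [[0.548, 0.215, 0.036], [0.574, 0.24, 0.047], [0.599, 0.265, 0.052]]
```

View pics/d.png

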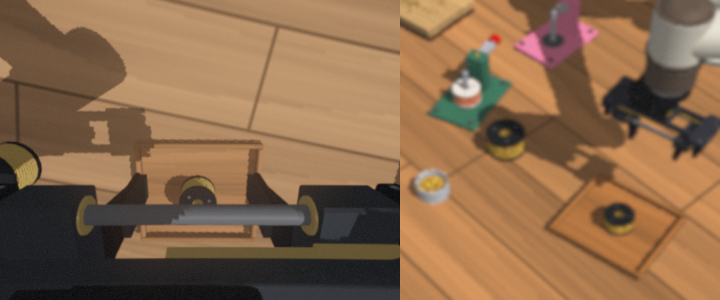

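The right panel shows the spool flat in the tray at (619,217), top at z ≈ 48 mm as it should be. The copper spool is on the spindle at (465,92) and the knob is still out at (495,40). Back to the knob.

Emit:
{"name": "jog_arm", "arguments": {
  "commands": [
    [[0.1, -0.33, -0.05, 0, 0.9], [0.2, -0.66, -0.1, 0, 0.9], [0.3, -1, -0.1, 0, 0.9]]
  ]
}}

```text
time_s: 16.68
ee_pos: [0.4794, 0.116, 0.1983]
orientation: [0.321, -3.125, 0.001]
contact_force: [0.1, -0.9, 0.6]
gripper_width: 0.0788
finger_force: 0.0
```

Emit:
{"name": "jog_arm", "arguments": {
  "commands": [
    [[0.1, -0.33, 0, 0, 0.9], [0.2, -0.66, 0, 0, 0.9], [0.3, -1, 0, 0, 0.9]]
  ]
}}

```text
time_s: 17.05
ee_pos: [0.47, 0.0115, 0.198]
orientation: [0.32, -3.124, 0.001]
contact_force: [-0.5, -0.0, -0.2]
gripper_width: 0.0782
finger_force: 0.0
```

Emit:
{"name": "jog_arm", "arguments": {
  "commands": [
    [[0.1, -0.33, 0, 0, 0.9], [0.2, -0.66, 0, 0, 0.9], [0.3, -1, 0, 0, 0.9]]
  ]
}}

```text
time_s: 17.42
ee_pos: [0.461, -0.0927, 0.198]
orientation: [0.32, -3.124, 0.0]
contact_force: [0.8, -0.1, 0.2]
gripper_width: 0.0782
finger_force: 0.0
```

Emit:
{"name": "jog_arm", "arguments": {
  "commands": [
    [[0.1, -0.33, 0, 0, 0.9], [0.2, -0.66, 0, 0, 0.9], [0.3, -1, 0, -0.18, 0.9], [0.3, -1, 0, -0.18, 0.9], [0.3, -1, 0, -0.18, 0.9]]
  ]
}}

```text
time_s: 18.05
ee_pos: [0.4515, -0.1956, 0.1981]
orientation: [0.538, -3.094, -0.001]
contact_force: [-0.1, -0.8, 0.0]
gripper_width: 0.0783
finger_force: 0.0
```

Run:
```python
from h import *
plan([.4499,-.2444,.0967],19.8)
```

```text
ee [ 0.4515 -0.1956  0.1981] shift [ 0.179 -0.455  1.014] turn -0.002 q [-0.08  0.19 -0.36 -0.   -1.02 -1.15] z [-0.001  0.    -1.   ] xaxis [-0.941 -0.337  0.001] F [-0.1 -0.8  0. ] w 0.0783 t 18.05
```

Emit:
{"name": "jog_arm", "arguments": {
  "commands": [
    [[0.18, -0.455, 0, 0, 0.9], [0.18, -0.455, 0, 0, 0.9], [0.18, -0.455, 0.35, 0, 0.9], [0.18, -0.455, 0.7, 0, 0.9], [0.18, -0.455, 1, 0, 0.9], [0.18, -0.455, 1, 0, 0.9]]
  ]
}}

```text
time_s: 18.8
ee_pos: [0.4483, -0.2429, 0.0969]
orientation: [0.541, -3.089, -0.004]
contact_force: [-0.3, 0.4, 1.1]
gripper_width: 0.0781
finger_force: 0.0
```

Emit:
{"name": "jog_arm", "arguments": {
  "commands": [
    [[0, 0, 0, 0, 0.1], [0, 0, 0, 0, 0.1], [0, 0, 0, 0, 0.1], [0, 0, 0, 0, 0.1], [0, 0, 0, 0, 0.1], [0, 0, 0, 0, 0.1], [0, 0, 0, 0, 0.1], [0, 0, 0, 0, 0.1]]
  ],
  "grip_force": 35
}}

```text
time_s: 19.8
ee_pos: [0.4497, -0.2445, 0.099]
orientation: [0.541, -3.095, 0.0]
contact_force: [-0.7, -1.1, 0.6]
gripper_width: 0.0227
finger_force: 35.0
```

Emit:
{"name": "jog_arm", "arguments": {
  "commands": [
    [[-0.02, 0, 0, 0, 0.1], [-0.05, 0, 0, 0, 0.1], [-0.09, 0, 0, 0, 0.1], [-0.13, 0, 0, 0, 0.1], [-0.17, 0, 0, 0, 0.1], [-0.21, 0, 0, 0, 0.1], [-0.25, 0, 0, 0, 0.1], [-0.28, 0, 0, 0, 0.1], [-0.3, 0, 0, 0, 0.1], [-0.31, 0, 0, 0, 0.1], [-0.32, 0, 0, 0, 0.1], [-0.32, 0, 0, 0, 0.1]]
  ]
}}

```text
time_s: 21.3
ee_pos: [0.4778, -0.2339, 0.0988]
orientation: [0.54, -3.09, -0.001]
contact_force: [-5.5, -5.2, 3.3]
gripper_width: 0.0227
finger_force: 35.0
```

Emit:
{"name": "jog_arm", "arguments": {
  "commands": [
    [[-0.02, 0, 0, 0, 0.1], [-0.02, 0, 0, 0, 0.1]]
  ]
}}

```text
time_s: 21.55
ee_pos: [0.4778, -0.2338, 0.0988]
orientation: [0.539, -3.086, -0.001]
contact_force: [-9.5, -8.6, 5.6]
gripper_width: 0.0227
finger_force: 35.0
```

Emit:
{"name": "jog_arm", "arguments": {
  "commands": [
    [[0.02, 0, 0, 0, 0.1], [0.02, 0, 0, 0, 0.6], [0.02, 0, 0, 0, 0.6], [0.02, 0, 0, 0, 0.6], [0.02, 0, 0, 0, 0.9], [0.02, 0, -0.3, 0, 0.9], [0.02, 0, -0.7, 0, 0.9], [0.02, 0, -1, 0, 0.9], [0.02, 0, -1, 0, 0.9]]
  ]
}}

```text
time_s: 22.68
ee_pos: [0.4815, -0.2336, 0.2017]
orientation: [-0.54, 3.089, -0.004]
contact_force: [0.3, 0.4, -0.2]
gripper_width: 0.0779
finger_force: 0.0
```

Emit:
{"name": "jog_arm", "arguments": {
  "commands": [
    [[0.3, 0, -0.3, 0, 0.9], [0.5, 0, -0.5, 0, 0.9], [0.5, 0, -0.5, 0, 0.9]]
  ]
}}

```text
time_s: 23.05
ee_pos: [0.4324, -0.2506, 0.2496]
orientation: [-0.539, 3.093, -0.001]
contact_force: [0.2, -0.4, -1.1]
gripper_width: 0.0783
finger_force: 0.0
```

Run:
```python
from h import *
plan([.449,-.2446,.199],19.8)
w=snap('wrist');b=snap('side');P=cloud(w)
hsv=cv2.cvtColor(w['pixels'],cv2.COLOR_RGB2HSV);H,S,V=[hsv[...,i].astype(int) for i in range(3)]
x=np.array([.941,.3387]);O=np.array([.5655,-.2015])
r=((H<6)|(H>172))&(S>150)&(abs(P[...,2]-.104)<.02)&(P[...,0]>.4)
print('knob x',np.percentile((P[r][:,:2]-O)@x,[1,50,99]).round(4))
cv2.imwrite('pics/e.png',np.hstack([cv2.resize(w['pixels'],(400,300)),cv2.resize(b['pixels'][150:300,200:400],(400,300),interpolation=2)])[...,::-1])
```

```text
ee [ 0.4324 -0.2506  0.2496] shift [-0.176  0.001  0.506] turn -0.001 q [-0.2   0.16 -0.27 -0.   -1.14 -1.03] z [ 0.002 -0.    -1.   ] xaxis [-0.941 -0.338 -0.002] F [ 0.2 -0.4 -1.1] w 0.0783 t 23.05
knob x [-0.1034 -0.0968 -0.0855]
```

View pics/e.png

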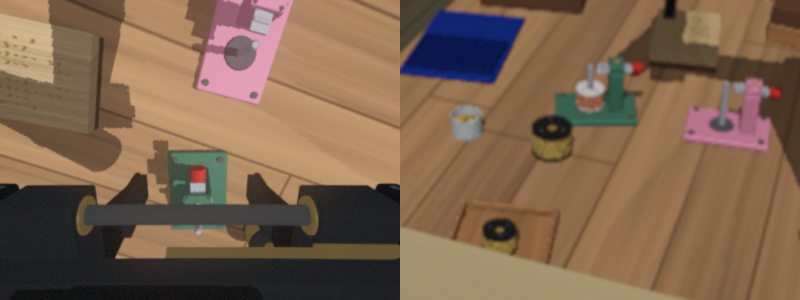

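The left panel shows the knob home at (198,173). It measures the same x range (-0.103 to -0.086) as at the start, and the firm stop was felt. The right panel shows the spool flat in the tray at (500,235), with the copper spool, tin and block in place. The gripper is clear of everything.

```bash
python3 -c "
from workcell import *
print(sign_off())"
```

```text
the job is handed in; nothing more can be done
None
```

The job is done and handed in: the brass spool stands flat in the tray, the keeper knob is fully home over the copper spool, and the hammer, tin and block were not touched.

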